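# Shut the dryer drawer and set its vent lever

## Robot

A 6-joint arm with a two-finger parallel gripper is mounted at the origin on the work surface. World frame = base frame: x ahead of the robot, y to its left, z up, the work surface at z = 0. Lengths are in m, angles in rad, forces in N, time in s.
With the tool pointing down it reaches from about 0.25 to 0.775 m from the base axis. Payload 4 kg.
Tool frame: the origin (TCP) lies at the very end of the fingers, on their centre line; the grasp point (between the pads) lies 19 mm behind it; z points along the fingers, y is the direction in which the jaws open and shut (so a half turn about z gives the same grasp; the last joint's range is limited). The gripper opens to 94 mm and grips with 3 to 60 N. Pads are 16 mm wide; open, the fingers measure 119 mm over their backs; the gripper's body (75 mm by 177 mm) begins 78 mm behind the grasp point.
Start: joints at [1.229, 0.087, 1.371, -0, 1.684, -0.103], TCP at [0.13, 0.534, 0.182] pointing down, gripper open.
Joint ranges: [-3.1, 3.1], [-0.76, 2.03], [0.27, 2.55], [-1.08, 4.22], [0.17, 2.65], [-2.57, 2.57]. Speed limits (rad/s): [2.79, 2.79, 3.14, 3.14, 3.14, 3.14].

## Interface

Orientations are given as a unit quaternion [w, x, y, z].
In Python, from rig import get_obs, camera, camera_model, bot gives the robot as it stands.
- The arm moves only by the tool carry_out, never from a script. Its argument "series" is a list of rows, each a list of 7 numbers: the shift along the tool's x, y, z in units of 0.1 m (1.0 is 0.1 m), then the turn, a rotation vector about the tool's x, y, z in units of pi rad (1.0 is pi rad), then the opening, from -1 (shut) to 1 (fully open), so that 0 is half open. A call has 1 to 12 rows; each row is the pose to reach, as a shift and turn from the pose commanded when the call began, along the tool's axes at that moment, turning the shorter way round; what a row does not reach only later rows make up. A row lasts 1/8 s, in which the tool goes at most 62.5 mm and 10.7 degrees, less where a joint would pass 70% of its speed; a pose out of reach is approached as far as the arm can. A call with a number of a shift or a turn outside -1 to 1 is refused whole. A call with a gripper value outside its range is refused whole. The fingers move at their own pace and stop on an object; the grip force is fixed at half the most. Time passes only in rows, so rows that repeat a pose let the fingers close. It gives the time, the measured TCP pose, the force and the opening at its end, in the units of the state.
- get_obs(): the state, without advancing time (a new reading comes with each control period).
- camera(name): name is "scene" or "top" or "wrist"; returns (picture, depth): 400x640x3 uint8, red, green, blue; 400x640 float32, m along the optical axis (not along the pixel's ray), 0 where there is no reading.
- camera_model(name): a dict with "vertical_fov" (degrees; the focal length in pixels is half the picture's height over the tangent of half this angle, whatever the lens; pixels are square), "cx", "cy" (the principal point, pixels), "extrinsics" (4x4, takes a point from world to camera coordinates). Camera axes: x right, y up, looking along -z (the intrinsics and any distortion apply to the point x, -y, -z); pixel columns grow to the right and rows downward; lengths in m; the calibration is good to about 2 mm. A picture is of the moment at which its call begins: read the wrist's pose just before it. camera_model takes no time and is no camera call; for the wrist camera it gives the pose at the moment of the call.
- bot.hand_in(): hands the job in, once; it reports no verdict.
The state is a dict: "time_s": time; "joints": joint angles; "qd": joint speeds; "tau": joint torques, N m; "eef_pos": TCP position; "tool_rot": TCP orientation; "ft_force": force on the tool from outside, world axes, zero at the start; "ft_torque": the same for the moment, N m; "width": opening from 0.0 (shut) to 1.0 (fully open).
Only numpy, scipy, OpenCV 4.12 (cv2) and the standard library are available. Lean on these libraries where they do the work, as an engineer would, in place of code of your own. Each camera call takes 0.05 s, during which the arm holds its last target. There are 200 camera calls.

## Task

Get the bench dryer ready to run: push its open crucible drawer home until it clicks in and sits fully shut, then throw the vent lever on top into the notch marked by the big domed stud, and leave it seated there. Keep the crucibles in the drawer standing, and do not shift or knock over the other things on the bench and on the dryer.

Things in the scene. Friction and masses are not known exactly. Their poses are not given: they have to be found in the camera images.
- dryer: the bench dryer, a fixed pale grey and white box 280 x 300 x 150 mm on the bench; origin under its centre, its -x is the front, towards the robot. Above the drawer, from 90 to 150 mm height, a hood overhangs to x = -185 mm: the drawer cannot be pushed home with an upright tool; lean it so the fingertips point forward and down. A vent spigot 36 mm wide, 18 mm high stands on the top at x = +95 mm
- drawer (a joint): how far the drawer is out, m: 0 is fully shut, it slides out along the dryer's -x. A spring catch resists with about 5 N from 14 mm to 6 mm and from there draws it in. The steel front plate is 250 mm wide, from 14 to 86 mm height, its outer face at dryer x = -148 mm when shut
- bow (a point): middle of the outermost line of the drawer's bow handle, a horizontal round bar 10 mm thick and 90 mm long, 45 mm above the bench, standing 27 mm off the drawer's front plate (17 mm gap behind the bar); moves with the drawer; axes as the dryer's
- lever (a joint): vent lever angle, rad, about a vertical pivot: 0 at the stop on the dryer's +y side, grows counter-clockwise seen from above (by the front to the -y side), stop at 1.75. At q it points along dryer (x, y) = (-cos(q - 0.87), -sin(q - 0.87)). Notches at 0.62, 1.10 and 1.58 in the raised sector (0.40 to 1.88) catch its spring pawl within 0.06 rad; leaving one takes about 6 N at the knob
- knob (a point): centre of the lever's black upright knob, 21 mm across and 36 mm high, on a thin stem at the lever's end, 92 mm from the pivot; centre 204 mm above the bench, knob from 186 to 222 mm; the flat steel lever arm below it, 16 mm wide, has its top at 176 mm
- lever_pivot (a point): the lever's pivot axis, at the height of the dryer's top (150 mm); axes as the dryer's
- lever_tip (a point): point on the lever's centre line 125 mm from the pivot (20 mm beyond the arm's end), at the height of the dryer's top; it comes over the stud when the lever sits in the stud's notch
- stud: the mark: a fixed domed steel stud 24 mm across and 14 mm high on the dryer's top, 125 mm from the lever pivot and in line with the notch that it marks; origin under its centre. The two other notches have small flat screw heads, 10 mm across, in the same place
- crucible_a: open porcelain crucible standing in the drawer, 38 mm across, 34 mm high; origin under its centre
- crucible_b: the other open porcelain crucible standing in the drawer, same size
- lidded: lidded porcelain crucible, 48 mm across and 46 mm high, standing on the left of the dryer's top; origin under its centre
- beaker: glass beaker, 76 mm across, 100 mm high, on the bench; origin under its centre
- bottle: clear plastic water bottle, 64 mm across, 200 mm high, on the bench; origin under its centre
- tongs: steel crucible tongs lying on the bench along their own x, 248 mm long, 36 mm wide, 10 mm high; origin under the middle of their length
- weight: brass knob weight, 32 mm across, 46 mm high, on the bench; origin under its centre
- mortar: white mortar bowl, 100 mm across, 50 mm high, on the bench; origin under its centre

How it is judged:
On the way, in this order (a step that is already met when the one before it is completed fails the run):
1. the drawer is pushed home to its detent (less than 4 mm out) (value of joint drawer below 0.004 m), for 0.2 s.
2. then the lever is thrown into the notch marked by the domed stud (horizontal distance between lever_tip and stud below 0.008 m), for 0.2 s.
At the end, for the whole second after the job is handed in: The drawer is less than 4 mm out; the lever is at rest with its tip point within 8 mm, seen from above, of the domed stud's centre (seated in the stud's notch); both crucibles stand upright (within 0.25 rad) in the shut drawer; the other things stand where they stood (value of joint drawer below 0.004 m and horizontal distance between lever_tip and stud below 0.008 m and velocity of joint lever between -0.05 and 0.05 rad/s and angle between each of crucible_a, crucible_b, lidded, beaker, bottle, weight, mortar's own z axis and vertical below 0.25 rad and x of each of crucible_a, crucible_b in the frame of dryer above -0.14 m and height (world z) of each of crucible_a, crucible_b below 0.05 m); the robot touches nothing.
It fails at once if a crucible in the drawer is tipped by more than 0.5 rad (angle between any of crucible_a, crucible_b's own z axis and vertical above 0.5 rad).
It fails at once if another thing on the bench or on the dryer is shifted by more than 30 mm or knocked over (distance of any of lidded, beaker, bottle, tongs, weight, mortar from where it was at the start of the episode above 0.03 m or angle between any of lidded, beaker, bottle, weight, mortar's own z axis and vertical above 0.5 rad).
It also fails if it takes over 58 s, if anything falls off the work surface, if the arm or the gripper's body presses on something with over 40 N, if the wrist force passes 120 N, or if a joint passes its speed limit or range.

## Working session

There is one attempt and no reset: what is moved stays moved. The work goes in short steps, Python scripts to look and compute and a tool call to move; the robot and the scene stay as the last step left them, time stands still between calls to the robot, and variables do not carry over. Pictures are saved under pics/ and viewed, about 8 in all and at most 12, crops included, and the job is handed in when it is done.

Besides the shell and the picture viewer there is one more tool, called after ">>>" in YAML: its name, and indented under it one key for each argument. carry_out: Moves the arm, as the interface text tells. Shifts and turns lie within -1 to 1; 1 stands for 0.1 m of shift or pi rad of turn. Its arguments: {"type":"object","properties":{"series":{"type":"array","items":{"type":"array","items":{"type":"number","minimum":-1,"maximum":1}}}},"required":["series"]}

```bash
mkdir -p pics; ls; cat > h.py <<'E'
import numpy as np, cv2
from rig import get_obs, camera, camera_model, bot
def K(m):
    f=200/np.tan(np.radians(m["vertical_fov"])/2); return f,m["cx"],m["cy"]
def deproj(m,u,v,d):
    f,cx,cy=K(m); p=np.array([(u-cx)/f*d,-(v-cy)/f*d,-d,1]); return (np.linalg.inv(np.array(m["extrinsics"]))@p)[:3]
def onz(m,u,v,z):
    a=deproj(m,u,v,0.);b=deproj(m,u,v,1.); return a+(b-a)*(z-a[2])/(b[2]-a[2])
def proj(m,p):
    f,cx,cy=K(m); c=np.array(m["extrinsics"])@np.append(p,1); return cx+f*c[0]/-c[2], cy-f*c[1]/-c[2]
E
python3 - <<'E'
from h import *
o=get_obs(); print({k:np.round(v,3) for k,v in o.items()})
for n in("scene","top"):
    p,d=camera(n); m=camera_model(n); print(n,{k:(np.round(v,3).tolist()) for k,v in m.items() if not isinstance(v,str)})
    np.savez(f"{n}.npz",p=p,d=d); cv2.imwrite(f"pics/{n}.png",cv2.resize(p[...,::-1],(800,500),interpolation=cv2.INTER_CUBIC))
E
```

```text
pics
{'time_s': np.float64(0.0), 'joints': array([ 1.229,  0.088,  1.372,  0.   ,  1.684, -0.103]), 'qd': array([-0.   ,  0.001, -0.002, -0.001, -0.001,  0.001]), 'tau': array([-1.0000e-03, -3.4018e+01, -3.0242e+01,  7.2000e-02,  3.3000e-02,
       -0.0000e+00]), 'eef_pos': array([0.13 , 0.534, 0.18 ]), 'tool_rot': array([-0.   ,  0.119,  0.993, -0.001]), 'ft_force': array([ 0.618, -0.238,  0.491]), 'ft_torque': array([0.056, 0.038, 0.01 ]), 'width': np.float64(1.0)}
scene {'vertical_fov': 43.216, 'cx': 318.004, 'cy': 196.52, 'extrinsics': [[0.993, 0.121, 0.007, -0.564], [-0.081, 0.623, 0.778, -0.079], [0.09, -0.773, 0.628, -1.532], [0.0, 0.0, 0.0, 1.0]]}
top {'vertical_fov': 43.139, 'cx': 317.362, 'cy': 192.262, 'extrinsics': [[-0.011, -1.0, 0.01, -0.017], [0.997, -0.01, 0.072, -0.56], [-0.072, 0.011, 0.997, -1.866], [0.0, 0.0, 0.0, 1.0]]}
```

View pics/scene.png

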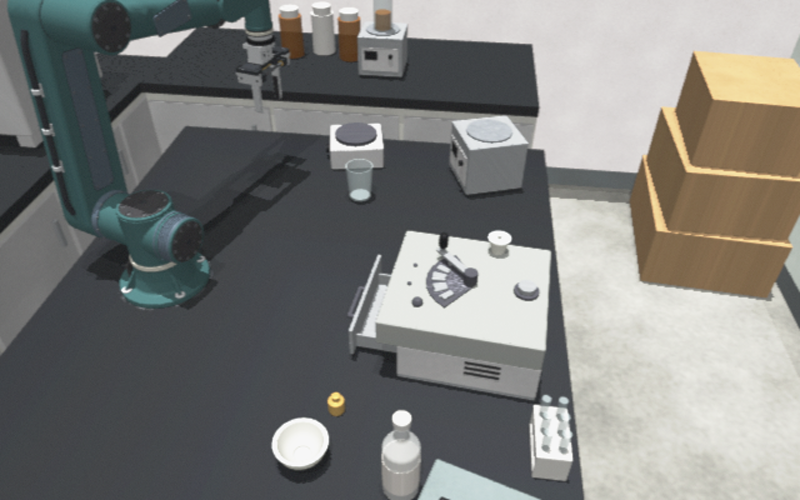

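View pics/top.png

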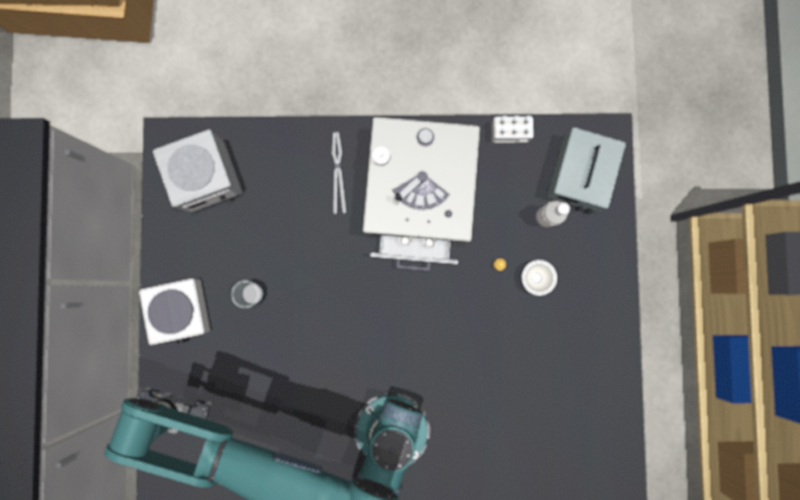

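The overview shows the dryer ahead of the robot (top view about 365–480, 120–240), its drawer part open towards the robot. The lever lies on the +y side at about (400,195) and the big stud on the -y side at about (448,213). I'll enlarge this area next.

```bash
python3 - <<'E'
from h import *
a=np.load("top.npz")["p"]; c=a[90:220,285:390,::-1]; c1=cv2.resize(c,None,fx=4.5,fy=4.5,interpolation=cv2.INTER_CUBIC)
s=np.load("scene.npz")["p"]; print(c1.shape)
cv2.imwrite("pics/tc.png",c1)
c=s[170:320,270:450,::-1]; cv2.imwrite("pics/sc.png",cv2.resize(c,None,fx=4,fy=4,interpolation=cv2.INTER_CUBIC))
E
```

```text
(585, 472, 3)
```

View pics/tc.png

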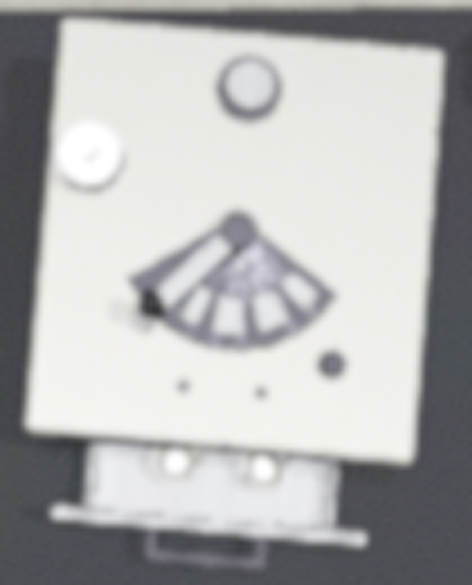

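View pics/sc.png

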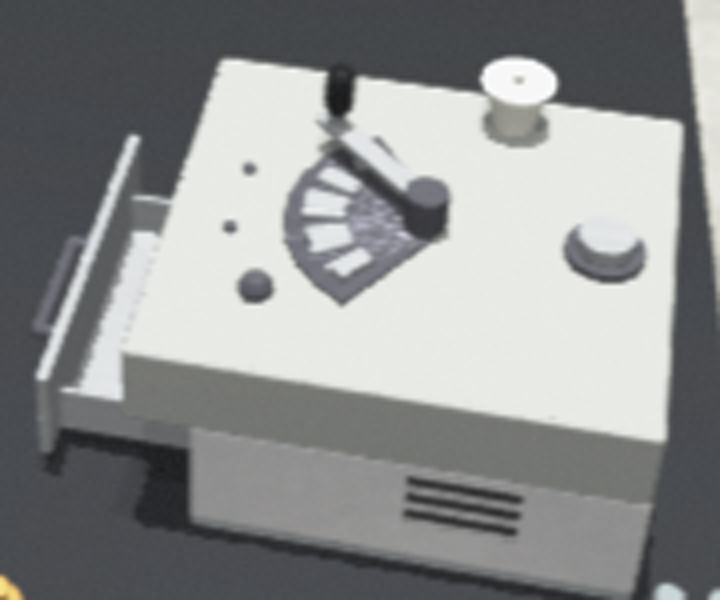

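The crops show the stud at the -y-most notch, so q=1.58. The lever is near its +y stop, the lidded crucible sits at the far left of the top, and the drawer is about 60 mm out. Now I'll turn the pixels into positions.

```bash
python3 - <<'E'
from h import *
mt=camera_model("top");ms=camera_model("scene")
T=lambda u,v:(285+u/4.5,90+v/4.5); S=lambda u,v:(270+u/4,170+v/4)
top={"stud":(332,365,.157),"s1":(183,386,.152),"s2":(261,393,.152),"spig":(250,85,.168),"cBL":(62,18,.15),"cBR":(444,48,.15),"cFR":(413,463,.15),"cFL":(26,432,.15),"barL":(148,558,.045),"barR":(262,567,.045),"plateL":(52,514,.086),"plateR":(366,540,.086),"knob":(150,300,.204),"pivot":(239,225,.18),"lid":(90,155,.196),"cruA":(175,462,.06),"cruB":(263,468,.06)}
sc={"stud":(254,280,.157),"s1":(249,168,.152),"s2":(230,226,.152),"spig":(607,237,.168),"cBL":(683,122,.15),"cBL2":(222,60,.15),"cBR":(664,440,.15),"cFR":(125,352,.15),"knobtop":(341,68,.222),"knobbot":(338,112,.186),"pivot":(428,185,.18),"lid":(519,80,.196),"barL":(75,240,.045),"barR":(40,328,.045),"plateL":(133,138,.086),"plateR":(44,378,.086)}
for k,(u,v,z) in top.items(): print("T",k,np.round(onz(mt,*T(u,v),z),3))
for k,(u,v,z) in sc.items(): print("S",k,np.round(onz(ms,*S(u,v),z),3))
d=np.load("top.npz")["d"]
for k in("stud","cFR","cBL","lid","pivot","spig","barL","plateL","knob"):
    u,v=T(*top[k][:2]); dd=d[int(round(v)),int(round(u))]; print("D",k,np.round(deproj(mt,u,v,dd),3))
m=d; 
for n,(u,v) in {"bottle":(553,212),"weight":(500,264),"mortar":(539,278),"beaker":(247,293),"tongs":(338,175)}.items(): print(n,np.round(onz(mt,u/1.25,v/1.25,0.05),3))
E
```

```text
T stud [ 0.622 -0.166  0.157]
T s1 [ 0.607 -0.051  0.152]
T s2 [ 0.601 -0.111  0.152]
T spig [ 0.839 -0.105  0.168]
T cBL [0.898 0.04  0.15 ]
T cBR [ 0.871 -0.259  0.15 ]
T cFR [ 0.546 -0.228  0.15 ]
T cFL [0.573 0.07  0.15 ]
T barL [ 0.478 -0.024  0.045]
T barR [ 0.47  -0.117  0.045]
T plateL [0.513 0.053 0.086]
T plateR [ 0.489 -0.198  0.086]
T knob [ 0.667 -0.026  0.204]
T pivot [ 0.728 -0.095  0.18 ]
T lid [0.779 0.018 0.196]
T cruA [ 0.555 -0.047  0.06 ]
T cruB [ 0.549 -0.118  0.06 ]
S stud [ 0.625 -0.162  0.157]
S s1 [ 0.611 -0.05   0.152]
S s2 [ 0.605 -0.109  0.152]
S spig [ 0.843 -0.106  0.168]
S cBL [0.902 0.039 0.15 ]
S cBL2 [0.58  0.067 0.15 ]
S cBR [ 0.872 -0.256  0.15 ]
S cFR [ 0.554 -0.226  0.15 ]
S knobtop [ 0.667 -0.024  0.222]
S knobbot [ 0.667 -0.025  0.186]
S pivot [ 0.729 -0.085  0.18 ]
S lid [0.785 0.012 0.196]
S barL [ 0.486 -0.02   0.045]
S barR [ 0.477 -0.111  0.045]
S plateL [0.518 0.049 0.086]
S plateR [ 0.496 -0.194  0.086]
D stud [ 0.621 -0.166  0.162]
D cFR [ 0.557 -0.248 -0.006]
D cBL [0.936 0.043 0.007]
D lid [0.779 0.018 0.2  ]
D pivot [ 0.729 -0.095  0.174]
D spig [ 0.84  -0.106  0.165]
D barL [ 0.478 -0.024  0.047]
D plateL [0.512 0.053 0.09 ]
D knob [ 0.664 -0.025  0.223]
bottle [ 0.637 -0.485  0.05 ]
weight [ 0.485 -0.325  0.05 ]
mortar [ 0.443 -0.439  0.05 ]
beaker [0.408 0.415 0.05 ]
tongs [0.753 0.149 0.05 ]
```

Both views agree: dryer origin is about (0.747, -0.096) with yaw about -0.087 rad, and the drawer is about 97 mm out. I plan to push on the flat plate beside the bow (dryer y about +68 mm) with the fingers shut and the tool leaning forward. First I'll transit in short hops.

>>> carry_out:
  series:
    - [-0.8,-0.9,-0.2,0,0,0,-1]
    - [-0.8,-0.9,-0.2,0,0,0,-1]
    - [-0.8,-0.9,-0.2,0,0,0,-1]

```text
time_s: 0.48
eef_pos: [0.188, 0.4261, 0.2026]
tool_rot: [0.001, 0.121, 0.993, 0.001]
ft_force: [-0.1, -0.4, 0.5]
width: 0.716
```

>>> carry_out:
  series:
    - [-0.8,-0.9,-0.2,0,0,0,-1]
    - [-0.8,-0.9,-0.2,0,0,0,-1]
    - [-0.8,-0.9,-0.2,0,0,0,-1]

```text
time_s: 0.85
eef_pos: [0.2445, 0.3205, 0.2223]
tool_rot: [0.001, 0.122, 0.993, 0.001]
ft_force: [0.3, 2.1, 0.0]
width: 0.397
```

>>> carry_out:
  series:
    - [-0.8,-0.9,-0.2,0,0,0,-1]
    - [-0.8,-0.9,-0.2,0,0,0,-1]
    - [-0.8,-0.9,-0.2,0,0,0,-1]

```text
time_s: 1.23
eef_pos: [0.301, 0.2142, 0.2418]
tool_rot: [0.0, 0.122, 0.993, 0.0]
ft_force: [-0.6, 0.1, -0.1]
width: 0.078
```

```bash
cat >> h.py <<'E'
from scipy.spatial.transform import Rotation as R
O=np.array([.747,-.096,0]); YAW=-.087
D=R.from_euler('z',YAW)
def rot(lean,spin=0): # lean from vertical, deg, forward ; spin about tool z
    X,Y,Z=D.as_matrix().T; a=np.radians(lean); z=np.sin(a)*X-np.cos(a)*Z
    return R.from_matrix(np.c_[np.cross(Y,z),Y,z])*R.from_euler('z',spin,degrees=True)
def state():
    o=get_obs(); q=o["tool_rot"]; r=R.from_quat([q[1],q[2],q[3],q[0]]); return o,o["eef_pos"],r
def goto(pd,r1):
    o,p,r=state(); w=O+D.apply(pd)
    print("t",round(o["time_s"],2),"dryerpos",np.round(D.inv().apply(p-O),4),"F",np.round(o["ft_force"],1),"j",np.round(o["joints"],2))
    print("row",np.round(np.r_[r.inv().apply(w-p)*10,(r.inv()*r1).as_rotvec()/np.pi],3))
E
python3 -c "
from h import *
goto([-.30,.068,.22],rot(50))"
```

```text
t 1.23 dryerpos [-0.4712  0.2703  0.2418] F [-0.6  0.1 -0.1] j [ 0.46 -0.33  1.62  0.    1.84 -0.86]
row [-2.009 -1.729  0.217 -0.022 -0.277 -0.047]
```

>>> carry_out:
  series:
    - [-1,-0.86,0,0,0,0,-1]
    - [-1,-0.86,0,0,0,0,-1]
    - [-1,-0.86,0,0,0,0,-1]

```text
time_s: 1.6
eef_pos: [0.3773, 0.1078, 0.2401]
tool_rot: [-0.001, 0.121, 0.993, 0.0]
ft_force: [-0.4, 0.2, 0.2]
width: 0.006
```

>>> carry_out:
  series:
    - [-0.5,-0.4,0.1,0,-0.1,0,-1]
    - [-1,-0.86,0.2,-0.022,-0.277,-0.047,-1]
    - [-1,-0.86,0.2,-0.022,-0.277,-0.047,-1]
    - [-1,-0.86,0.2,-0.022,-0.277,-0.047,-1]
    - [-1,-0.86,0.2,-0.022,-0.277,-0.047,-1]
    - [-1,-0.86,0.2,-0.022,-0.277,-0.047,-1]
    - [-1,-0.86,0.2,-0.022,-0.277,-0.047,-1]

```text
time_s: 2.48
eef_pos: [0.4879, 0.0078, 0.2216]
tool_rot: [0.413, 0.038, 0.91, -0.019]
ft_force: [0.1, -1.2, -0.2]
width: 0.006
```

```bash
python3 -c "
from h import *
goto([-.30,.068,.12],rot(50))
goto([-.285,.068,.035],rot(50))
m=camera_model('wrist');p,d=camera('wrist');np.savez('w1.npz',p=p,d=d,e=m['extrinsics'])
cv2.imwrite('pics/w1.png',p[...,::-1])"
```

```text
t 2.48 dryerpos [-0.2671  0.0809  0.2216] F [ 0.1 -1.2 -0.2] j [-0.12 -0.76  2.15  0.03  0.9  -1.62]
row [ 0.982 -0.125  0.422  0.    -0.007  0.001]
t 2.48 dryerpos [-0.2671  0.0809  0.2216] F [ 0.1 -1.2 -0.2] j [-0.12 -0.76  2.15  0.03  0.9  -1.62]
row [ 1.523e+00 -1.220e-01  1.094e+00  0.000e+00 -7.000e-03  1.000e-03]
```

View pics/w1.png

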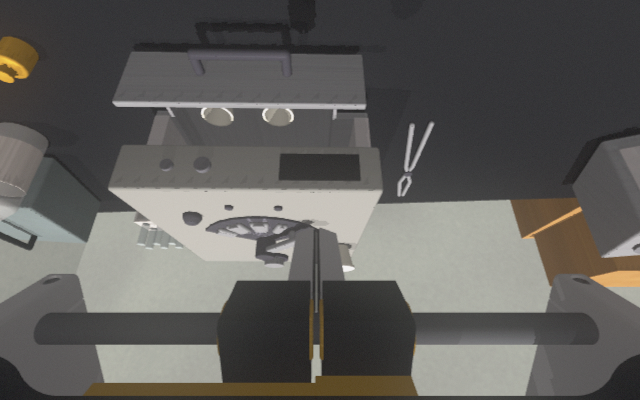

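The wrist view shows the drawer plate's top edge between about (118,103) and (365,105), the bow above it, and both crucibles standing at (217,115) and (278,115). Joint 2 is at its limit at this lean, so I'll start with a smaller lean and increase it during the push.

```bash
python3 -c "
from h import *
goto([-.268,.068,.12],rot(35))
goto([-.268,.068,.035],rot(35))
m=camera_model('wrist'); o,p,r=state()
c=np.linalg.inv(np.array(m['extrinsics']))[:3,3]; print('cam in tool',r.inv().apply(c-p))
f=lambda u,v,z:print(u,v,np.round(D.inv().apply(onz(m,u,v,z)-O),4))
f(118,103,.086);f(363,106,.086);f(192,53,.045);f(288,55,.045);f(120,184,.15);f(381,186,.15);f(192,217,.157)
"
```

```text
t 2.52 dryerpos [-0.2668  0.0804  0.2225] F [-0.3  0.7  0.5] j [-0.12 -0.76  2.15  0.03  0.9  -1.62]
row [ 0.781 -0.12   0.665 -0.     0.077  0.001]
t 2.52 dryerpos [-0.2668  0.0804  0.2225] F [-0.3  0.7  0.5] j [-0.12 -0.76  2.15  0.03  0.9  -1.62]
row [ 1.422e+00 -1.170e-01  1.224e+00 -0.000e+00  7.700e-02  1.000e-03]
cam in tool [ 8.04613266e-02  3.61352515e-05 -2.04349113e-01]
118 103 [-0.2462 -0.1154  0.086 ]
363 106 [-0.2435  0.1268  0.086 ]
192 53 [-0.2705 -0.0407  0.045 ]
288 55 [-0.2688  0.0524  0.045 ]
120 184 [-0.1963 -0.1248  0.15  ]
381 186 [-0.1943  0.1488  0.15  ]
192 217 [-0.121  -0.0763  0.157 ]
```

>>> carry_out:
  series:
    - [0.4,0,0.3,0,0.077,0,-1]
    - [0.8,0,0.66,0,0.077,0,-1]
    - [0.8,0,0.66,0,0.077,0,-1]
    - [0.8,0,0.66,0,0.077,0,-1]
    - [0.8,0,0.66,0,0.077,0,-1]

```text
time_s: 3.15
eef_pos: [0.4859, 0.0057, 0.1198]
tool_rot: [0.302, 0.041, 0.952, -0.015]
ft_force: [-0.2, 0.3, 0.3]
width: 0.003
```

```bash
python3 -c "
from h import *
goto([-.266,.078,.035],rot(35))
"
```

```text
t 3.15 dryerpos [-0.2689  0.0786  0.1198] F [-0.2  0.3  0.3] j [-0.11 -0.54  2.13  0.02  0.93 -1.61]
row [ 0.466 -0.002  0.71  -0.001  0.001  0.001]
```

>>> carry_out:
  series:
    - [0.24,0,0.35,0,0,0,-1]
    - [0.47,0,0.71,0,0,0,-1]
    - [0.47,0,0.71,0,0,0,-1]
    - [0.47,0,0.71,0,0,0,-1]

```text
time_s: 3.65
eef_pos: [0.4886, 0.005, 0.0345]
tool_rot: [0.302, 0.041, 0.952, -0.015]
ft_force: [0.2, -0.5, 1.0]
width: 0.01
```

```bash
python3 -c "
from h import *
o,p,r=state(); w=D.inv().apply(p-O); print(w,o['ft_force'],o['joints'])
# push rows over calls: x from -.262 to -.147, lean 35->50 early
for i,x in enumerate(np.arange(-.262,-.145,.005)):
  l=min(50,35+max(0,(x+.247))/.06*15)
  print(i,round(x,3),np.round(np.r_[r.inv().apply(O+D.apply([x,.078,.035])-p)*10,(r.inv()*rot(l)).as_rotvec()/np.pi],3).tolist())
"
```

```text
[-0.26623913  0.07811948  0.03449132] [ 0.21540315 -0.53608582  1.0305283 ] [-0.11591146 -0.44215329  2.25578237  0.01968975  0.71361752 -1.61217298]
0 -0.262 [-0.038, -0.001, 0.02, -0.001, 0.001, 0.001]
1 -0.257 [-0.078, -0.001, 0.049, -0.001, 0.001, 0.001]
2 -0.252 [-0.119, -0.001, 0.078, -0.001, 0.001, 0.001]
3 -0.247 [-0.16, -0.001, 0.107, -0.001, 0.001, 0.001]
4 -0.242 [-0.201, -0.001, 0.136, -0.001, -0.006, 0.001]
5 -0.237 [-0.242, -0.001, 0.164, -0.001, -0.013, 0.001]
6 -0.232 [-0.283, -0.001, 0.193, -0.001, -0.02, 0.001]
7 -0.227 [-0.324, -0.001, 0.222, -0.001, -0.027, 0.001]
8 -0.222 [-0.364, -0.001, 0.251, -0.001, -0.034, 0.001]
9 -0.217 [-0.405, -0.001, 0.28, -0.001, -0.04, 0.001]
10 -0.212 [-0.446, -0.001, 0.309, -0.001, -0.047, 0.001]
11 -0.207 [-0.487, -0.001, 0.337, -0.001, -0.054, 0.001]
12 -0.202 [-0.528, -0.001, 0.366, -0.001, -0.061, 0.001]
13 -0.197 [-0.569, -0.001, 0.395, -0.001, -0.068, 0.001]
14 -0.192 [-0.609, -0.001, 0.424, -0.001, -0.075, 0.001]
15 -0.187 [-0.65, -0.001, 0.453, -0.001, -0.082, 0.001]
16 -0.182 [-0.691, -0.001, 0.482, -0.001, -0.082, 0.001]
17 -0.177 [-0.732, -0.001, 0.51, -0.001, -0.082, 0.001]
18 -0.172 [-0.773, -0.001, 0.539, -0.001, -0.082, 0.001]
19 -0.167 [-0.814, -0.001, 0.568, -0.001, -0.082, 0.001]
20 -0.162 [-0.855, -0.001, 0.597, -0.001, -0.082, 0.001]
21 -0.157 [-0.895, -0.001, 0.626, -0.001, -0.082, 0.001]
22 -0.152 [-0.936, -0.001, 0.655, -0.001, -0.082, 0.001]
23 -0.147 [-0.977, -0.001, 0.683, -0.001, -0.082, 0.001]
```

>>> carry_out:
  series:
    - [-0.04,0,0.02,0,0,0,-1]
    - [-0.08,0,0.05,0,0,0,-1]
    - [-0.12,0,0.078,0,0,0,-1]
    - [-0.16,0,0.107,0,0,0,-1]
    - [-0.2,0,0.136,0,-0.006,0,-1]
    - [-0.24,0,0.164,0,-0.013,0,-1]
    - [-0.28,0,0.193,0,-0.02,0,-1]
    - [-0.32,0,0.222,0,-0.027,0,-1]
    - [-0.365,0,0.25,0,-0.034,0,-1]
    - [-0.405,0,0.28,0,-0.04,0,-1]
    - [-0.446,0,0.31,0,-0.047,0,-1]
    - [-0.487,0,0.337,0,-0.054,0,-1]

```text
time_s: 5.15
eef_pos: [0.5462, -0.0001, 0.0317]
tool_rot: [0.38, 0.039, 0.924, -0.019]
ft_force: [-0.4, -0.4, 1.5]
width: 0.007
```

```bash
python3 -c "
from h import *
o,p,r=state(); w=D.inv().apply(p-O); print(w,o['ft_force'],o['joints'])
for i,x in enumerate(np.arange(-.207,-.145,.005)):
  l=min(50,35+max(0,(x+.247))/.06*15)
  print(i,round(x,3),np.round(np.r_[r.inv().apply(O+D.apply([x,.078,.035])-p)*10,(r.inv()*rot(l)).as_rotvec()/np.pi],3).tolist())
"
```

```text
[-0.20841108  0.07813612  0.03167272] [-0.41465    -0.41232708  1.50848054] [-0.1155529  -0.33560537  2.28635427  0.04231978  0.41030463 -1.63330184]
0 -0.207 [-0.033, -0.002, -0.014, -0.001, -0.001, 0.001]
1 -0.202 [-0.069, -0.002, 0.022, -0.001, -0.008, 0.001]
2 -0.197 [-0.104, -0.002, 0.057, -0.001, -0.015, 0.001]
3 -0.192 [-0.14, -0.002, 0.092, -0.001, -0.022, 0.001]
4 -0.187 [-0.175, -0.002, 0.127, -0.001, -0.029, 0.001]
5 -0.182 [-0.211, -0.002, 0.162, -0.001, -0.029, 0.001]
6 -0.177 [-0.247, -0.002, 0.198, -0.001, -0.029, 0.001]
7 -0.172 [-0.282, -0.002, 0.233, -0.001, -0.029, 0.001]
8 -0.167 [-0.318, -0.002, 0.268, -0.001, -0.029, 0.001]
9 -0.162 [-0.353, -0.002, 0.303, -0.001, -0.029, 0.001]
10 -0.157 [-0.389, -0.002, 0.338, -0.001, -0.029, 0.001]
11 -0.152 [-0.424, -0.002, 0.374, -0.001, -0.029, 0.001]
12 -0.147 [-0.46, -0.002, 0.409, -0.001, -0.029, 0.001]
```

Contact force is very small so far. Joint 5 is falling towards its 0.17 limit, so I'll fit the planar kinematics to the logged poses before the last stretch, and check the drawer from the scene camera.

```bash
python3 -c "
from h import *
from scipy.optimize import least_squares as LS
o,p,_=state()
J=np.array([[.088,1.372,1.684],[-.33,1.62,1.84],[-.76,2.15,.90],[-.54,2.13,.93],[-.442,2.256,.7136],o['joints'][[1,2,4]]])
P=np.array([[.13,.534,.180],[.301,.2142,.2418],[.4879,.0078,.2225],[.4859,.0057,.1198],[.4886,.005,.0345],p])
rz=np.c_[np.hypot(P[:,0],P[:,1]),P[:,2]]
def fk(k,j):
  a,b,s=j[...,0],j[...,0]+j[...,1],j[...,0]+j[...,1]+j[...,2]
  return np.stack([k[0]+k[2]*np.sin(a)+k[3]*np.sin(b)+k[5]*np.cos(b)+k[4]*np.sin(s),k[1]+k[2]*np.cos(a)+k[3]*np.cos(b)-k[5]*np.sin(b)+k[4]*np.cos(s)],-1)
f=LS(lambda k:np.r_[(fk(k,J)-rz).ravel()*100,(k-np.array([.03,.4,.4,.4,.28,0]))*.02],[.03,.4,.4,.4,.28,0]);print(f.x,np.abs(fk(f.x,J)-rz).max())
k=f.x
for lean in(42,45,47,50):
  for x in(-.18,-.165,-.150):
    for z in(.033,.04):
      w=O+D.apply([x,.078,z]);t=[np.hypot(*w[:2]),z]
      g=LS(lambda q:np.r_[fk(k,np.array([q[0],q[1],np.pi-np.radians(lean)-q[0]-q[1]]))-t],[-.3,2.2]);q=g.x
      print(lean,x,z,np.round(q,2),'j5',round(np.pi-np.radians(lean)-q.sum(),3),g.cost<1e-8)
p,d=camera('scene');cv2.imwrite('pics/sc2.png',cv2.resize(p[150:300,240:420,::-1],None,fx=3.5,fy=3.5,interpolation=cv2.INTER_CUBIC))
"
```

```text
[0.00288252 0.15748721 0.45358856 0.49912098 0.38104075 0.10535894] 0.002640382659692686
42 -0.18 0.033 [-0.24  2.19] j5 0.461 True
42 -0.18 0.04 [-0.25  2.18] j5 0.48 True
42 -0.165 0.033 [-0.2   2.16] j5 0.451 True
42 -0.165 0.04 [-0.21  2.15] j5 0.471 True
42 -0.15 0.033 [-0.16  2.13] j5 0.444 True
42 -0.15 0.04 [-0.18  2.12] j5 0.463 True
45 -0.18 0.033 [-0.26  2.23] j5 0.38 True
45 -0.18 0.04 [-0.27  2.23] j5 0.4 True
45 -0.165 0.033 [-0.22  2.2 ] j5 0.369 True
45 -0.165 0.04 [-0.23  2.2 ] j5 0.389 True
45 -0.15 0.033 [-0.18  2.17] j5 0.361 True
45 -0.15 0.04 [-0.19  2.16] j5 0.38 True
47 -0.18 0.033 [-0.26  2.26] j5 0.323 True
47 -0.18 0.04 [-0.28  2.25] j5 0.344 True
47 -0.165 0.033 [-0.22  2.23] j5 0.312 True
47 -0.165 0.04 [-0.24  2.22] j5 0.333 True
47 -0.15 0.033 [-0.18  2.2 ] j5 0.303 True
47 -0.15 0.04 [-0.19  2.19] j5 0.323 True
50 -0.18 0.033 [-0.27  2.3 ] j5 0.236 True
50 -0.18 0.04 [-0.28  2.29] j5 0.258 True
50 -0.165 0.033 [-0.23  2.27] j5 0.224 True
50 -0.165 0.04 [-0.24  2.26] j5 0.245 True
50 -0.15 0.033 [-0.18  2.24] j5 0.214 True
50 -0.15 0.04 [-0.2   2.23] j5 0.235 True
```

View pics/sc2.png

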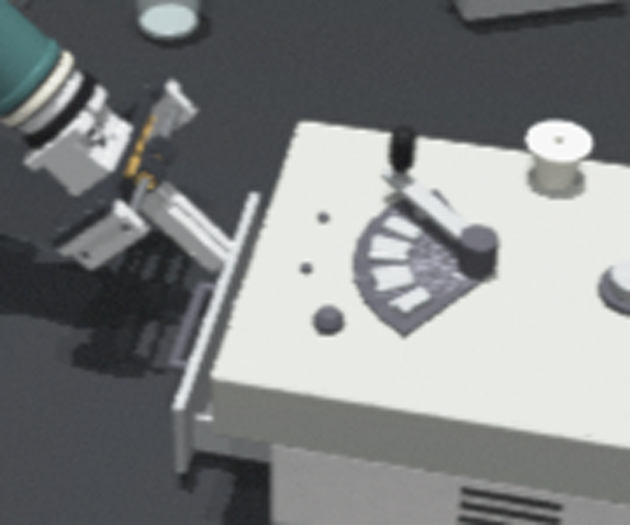

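The drawer is being pushed in: the fingertips sit on the plate at about (240,240) beside the bow. A 48° lean keeps joint 5 near 0.28, so I'll push on.

>>> carry_out:
  series:
    - [-0.06,0,0.02,0,-0.008,0,-1]
    - [-0.1,0,0.057,0,-0.015,0,-1]
    - [-0.14,0,0.092,0,-0.018,0,-1]
    - [-0.175,0,0.127,0,-0.018,0,-1]
    - [-0.21,0,0.16,0,-0.018,0,-1]
    - [-0.245,0,0.2,0,-0.018,0,-1]
    - [-0.28,0,0.233,0,-0.018,0,-1]
    - [-0.318,0,0.268,0,-0.018,0,-1]
    - [-0.353,0,0.303,0,-0.018,0,-1]
    - [-0.38,0,0.33,0,-0.018,0,-1]
    - [-0.39,0,0.338,0,-0.018,0,-1]
    - [-0.4,0,0.348,0,-0.018,0,-1]

```text
time_s: 6.7
eef_pos: [0.5987, -0.0045, 0.0351]
tool_rot: [0.406, 0.039, 0.913, -0.02]
ft_force: [-2.1, -0.2, 0.2]
width: 0.001
```

```bash
python3 -c "
from h import *
goto([-.149,.078,.034],rot(48))
p,d=camera('scene');cv2.imwrite('pics/sc3.png',cv2.resize(p[150:300,240:420,::-1],None,fx=3.5,fy=3.5,interpolation=cv2.INTER_CUBIC))
"
```

```text
t 6.7 dryerpos [-0.1557  0.0782  0.0351] F [-2.1 -0.2  0.2] j [-0.11 -0.2   2.22  0.06  0.29 -1.64]
row [-0.037 -0.002  0.057 -0.001 -0.     0.001]
```

>>> carry_out:
  series:
    - [-0.013,0,0.015,0,0,0,-1]
    - [-0.026,0,0.03,0,0,0,-1]
    - [-0.037,0,0.045,0,0,0,-1]
    - [-0.045,0,0.05,0,0,0,-1]
    - [-0.045,0,0.05,0,0,0,-1]

```text
time_s: 7.38
eef_pos: [0.6053, -0.0051, 0.035]
tool_rot: [0.406, 0.039, 0.913, -0.02]
ft_force: [-0.4, 0.6, 1.0]
width: 0.002
```

```bash
python3 -c "
from h import *
goto([-.149,.078,.034],rot(48))
"
```

```text
t 7.38 dryerpos [-0.149   0.0782  0.035 ] F [-0.4  0.6  1. ] j [-0.11 -0.18  2.2   0.05  0.29 -1.64]
row [ 0.007 -0.002  0.007 -0.001 -0.001  0.001]
```

>>> carry_out:
  series:
    - [-0.013,0,0.015,0,0,0,-1]
    - [-0.026,0,0.03,0,0,0,-1]
    - [-0.032,0,0.035,0,0,0,-1]
    - [-0.032,0,0.035,0,0,0,-1]

```text
time_s: 7.88
eef_pos: [0.6099, -0.0056, 0.0349]
tool_rot: [0.405, 0.039, 0.913, -0.02]
ft_force: [-3.6, -1.0, 1.3]
width: 0.006
```

```bash
python3 -c "
from h import *
goto([-.143,.078,.034],rot(48))
p,d=camera('scene');cv2.imwrite('pics/sc4.png',cv2.resize(p[190:290,250:400,::-1],None,fx=5,fy=5,interpolation=cv2.INTER_CUBIC))
"
```

```text
t 7.88 dryerpos [-0.1445  0.0782  0.0349] F [-3.6 -1.   1.3] j [-0.11 -0.17  2.19  0.05  0.28 -1.64]
row [-0.004 -0.002  0.017 -0.001 -0.001  0.001]
```

View pics/sc4.png

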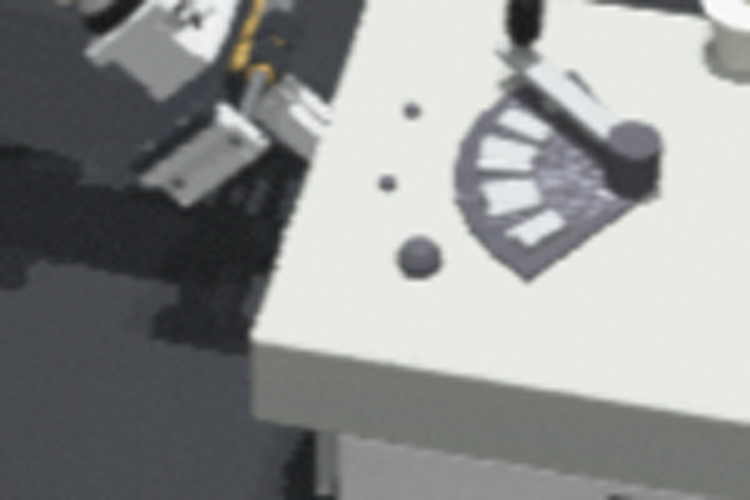

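>>> carry_out:
  series:
    - [-0.013,0,0.015,0,0,0,-1]
    - [-0.026,0,0.03,0,0,0,-1]
    - [-0.032,0,0.036,0,0,0,-1]
    - [-0.032,0,0.036,0,0,0,-1]

```text
time_s: 8.43
eef_pos: [0.6151, -0.0059, 0.0351]
tool_rot: [0.406, 0.039, 0.913, -0.02]
ft_force: [-0.4, 0.3, 0.4]
width: 0.004
```

```bash
python3 -c "
from h import *
goto([-.139,.078,.034],rot(48))"
```

```text
t 8.43 dryerpos [-0.1392  0.0783  0.0351] F [-0.4  0.3  0.4] j [-0.11 -0.16  2.18  0.05  0.28 -1.64]
row [ 0.007 -0.003  0.009 -0.001 -0.     0.001]
```

```bash
python3 -c "
from h import *
m=camera_model('wrist');p,d=camera('wrist');cv2.imwrite('pics/w2.png',p[...,::-1]);np.savez('w2.npz',p=p,d=d)
p,d=camera('scene');cv2.imwrite('pics/sc5.png',p[...,::-1])
p,d=camera('top');np.savez('top2.npz',p=p,d=d)
"
```

```text
(no output)
```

View pics/w2.png

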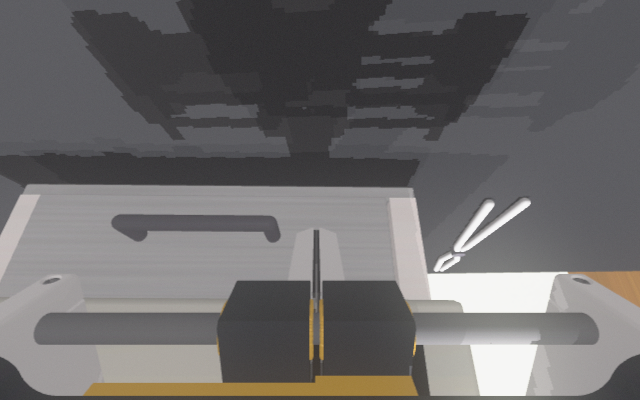

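The wrist view shows the plate's lower edge at row 188, the bow at (115–275, 222), and the box's front faces visible on either side at (15,250) and (405,240). I'll use wrist depth to compare the plate with the box front.

```bash
python3 -c "
from h import *
m=camera_model('wrist');d=np.load('w2.npz')['d']
for u,v in [(60,210),(100,260),(350,210),(350,260),(380,240),(200,270),(402,215),(405,240),(410,270),(12,240),(195,216),(195,222),(130,216),(262,218),(320,240)]:
  print(u,v,np.round(D.inv().apply(deproj(m,u,v,d[v,u])-O),4))
"
```

```text
60 210 [-0.1528 -0.1016  0.0277]
100 260 [-0.1533 -0.0616  0.0631]
350 210 [-0.1518  0.1023  0.0262]
350 260 [-0.152   0.1006  0.062 ]
380 240 [-0.1507  0.1217  0.0479]
200 270 [-0.1532  0.0043  0.0693]
402 215 [-0.1404  0.1421  0.025 ]
405 240 [-0.1389  0.1423  0.0439]
410 270 [-0.1412  0.1423  0.0659]
12 240 [-0.1434 -0.1354  0.0467]
195 216 [-0.1796  0.0059  0.043 ]
195 222 [-0.179   0.0063  0.0466]
130 216 [-0.1813 -0.0319  0.0439]
262 218 [-0.1788  0.0459  0.0438]
320 240 [-0.1793  0.0807  0.0575]
```

```bash
python3 -c "
from h import *
m=camera_model('wrist');d=np.load('w2.npz')['d']
o,p,r=state()
for u in (306,325):
 for v in range(222,282,5):
  w=deproj(m,u,v,d[v,u]); print(u,v,np.round(D.inv().apply(w-O),4),'tool',np.round(r.inv().apply(w-p),4))
print('tcp px',proj(m,p),[np.round(proj(m,p+r.apply([x,y,0])),0) for x in(-.008,.008) for y in(-.0125,.0125)], d[300:302,270])
"
```

```text
306 222 [-0.1527  0.0714  0.0359] tool [ 0.0084 -0.0069 -0.0104]
306 227 [-0.1526  0.0715  0.0395] tool [ 0.0056 -0.0068 -0.0127]
306 232 [-0.1699  0.0722  0.0493] tool [ 0.0099 -0.0061 -0.0321]
306 237 [-0.1758  0.0725  0.0546] tool [ 0.0099 -0.0059 -0.04  ]
306 242 [-0.1812  0.0727  0.0594] tool [ 0.01   -0.0057 -0.0473]
306 247 [-0.1852  0.0729  0.0636] tool [ 0.0096 -0.0055 -0.0531]
306 252 [-0.19    0.0731  0.0678] tool [ 0.0097 -0.0053 -0.0594]
306 257 [-0.1947  0.0734  0.0717] tool [ 0.0099 -0.0051 -0.0655]
306 262 [-0.1987  0.0735  0.0753] tool [ 0.0099 -0.0049 -0.071 ]
306 267 [-0.2026  0.0737  0.0787] tool [ 0.01   -0.0047 -0.0761]
306 272 [-0.2064  0.0739  0.0819] tool [ 0.0102 -0.0046 -0.0811]
306 277 [-0.2098  0.0741  0.0849] tool [ 0.0103 -0.0044 -0.0856]
325 222 [-0.1519  0.0845  0.0355] tool [ 0.008   0.0063 -0.0095]
325 227 [-0.1529  0.0845  0.0395] tool [ 0.0057  0.0062 -0.013 ]
325 232 [-0.1711  0.0839  0.0497] tool [ 0.0104  0.0056 -0.0333]
325 237 [-0.1764  0.0837  0.0547] tool [ 0.0102  0.0054 -0.0406]
325 242 [-0.1811  0.0835  0.0593] tool [ 0.0099  0.0052 -0.0472]
325 247 [-0.1867  0.0833  0.0639] tool [ 0.0102  0.005  -0.0544]
325 252 [-0.1905  0.0832  0.0678] tool [ 0.0099  0.0048 -0.0599]
325 257 [-0.1949  0.0831  0.0717] tool [ 0.01    0.0046 -0.0658]
325 262 [-0.1998  0.0829  0.0755] tool [ 0.0104  0.0045 -0.0719]
325 267 [-0.2026  0.0828  0.0787] tool [ 0.01    0.0043 -0.0761]
325 272 [-0.2055  0.0827  0.0816] tool [ 0.0097  0.0042 -0.0802]
325 277 [-0.2101  0.0825  0.0849] tool [ 0.0104  0.004  -0.0859]
tcp px (np.float64(315.93722399577865), np.float64(227.79959324950192)) [array([299., 238.]), array([333., 238.]), array([299., 217.]), array([333., 217.])] [0.07698267 0.07703102]
```

```bash
python3 -c "
from h import *
m=camera_model('scene')
f=lambda u,v,z:print(np.round(D.inv().apply(onz(m,u,v,z)-O),4))
for u,v in((255,197),(180,405)): f(240+u/3.5,150+v/3.5,.086)
print('hood FR, FL');f(240+212/3.5,150+380/3.5,.15);f(240+300/3.5,150+123/3.5,.15)
p=O+D.apply([-.2084,.078,.032]);u,v=proj(m,p);print('tcp in sc2',(u-240)*3.5,(v-150)*3.5)
p=O+D.apply([-.2084,.078,.032]);u,v=proj(m,p-np.array([0,0,0])+rot(44.7).apply([0,0,-.05]));print('tcp-50 in sc2',(u-240)*3.5,(v-150)*3.5)
a=cv2.imread('pics/sc5.png'); cv2.imwrite('pics/sc5c.png',cv2.resize(a[220:310,280:380],None,fx=7,fy=7,interpolation=cv2.INTER_CUBIC))
goto([-.17,.078,.04],rot(48))
"
```

```text
[-0.2114  0.1228  0.086 ]
[-0.2142 -0.1179  0.086 ]
hood FR, FL
[-0.1821 -0.1488  0.15  ]
[-0.1794  0.1476  0.15  ]
tcp in sc2 246.92643533315362 281.4269120861652
tcp-50 in sc2 204.88657978833703 243.19574504623043
t 8.57 dryerpos [-0.1394  0.0783  0.0351] F [0.1 0.1 0.3] j [-0.11 -0.16  2.18  0.05  0.28 -1.64]
row [ 0.168 -0.003 -0.26  -0.001 -0.     0.001]
```

View pics/sc5c.png

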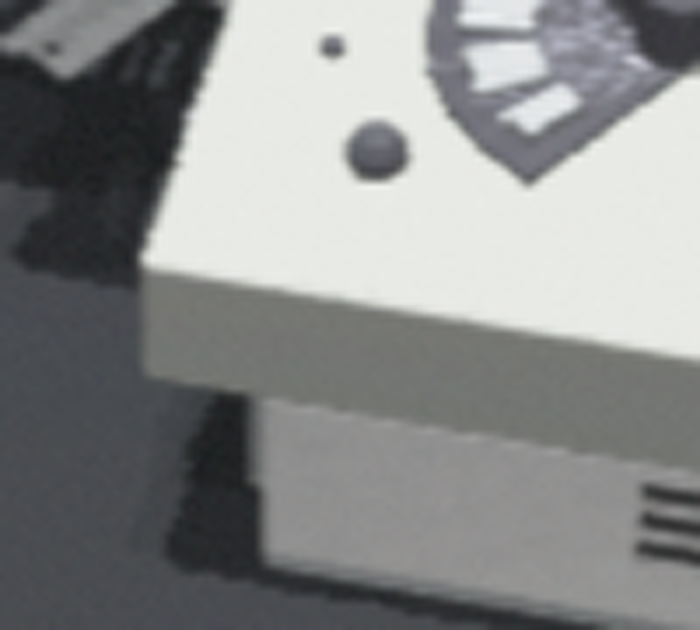

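The plate is about 3.5 mm out by wrist depth (box front -140.5, plate -152). Force is nearly zero after the catch peak, so I'll press on carefully to the stop with slightly more lean to keep hood clearance.

>>> carry_out:
  series:
    - [0,0,0,0,-0.015,0,-1]
    - [-0.01,0,0.012,0,-0.015,0,-1]
    - [-0.02,0,0.022,0,-0.015,0,-1]
    - [-0.02,0,0.022,0,-0.015,0,-1]

```text
time_s: 9.07
eef_pos: [0.6184, -0.0063, 0.0358]
tool_rot: [0.427, 0.038, 0.903, -0.021]
ft_force: [0.6, -0.3, -0.2]
width: 0.002
```

```bash
cat > chk.py <<'E'
from h import *
goto([-.139,.078,.034],rot(50.7))
m=camera_model('wrist');p,d=camera('wrist')
pts=np.array([D.inv().apply(deproj(m,u,v,d[v,u])-O) for v in range(150,300,3) for u in range(0,430,3) if d[v,u]>0])
def med(lo,hi,xr): 
  s=pts[(pts[:,1]>lo)&(pts[:,1]<hi)&(pts[:,2]>.02)&(pts[:,2]<.075)&(pts[:,0]>xr[0])&(pts[:,0]<xr[1])]; print(lo,hi,len(s),np.round(np.median(s[:,0]),4))
med(.135,.145,(-.16,-.12)); med(-.145,-.13,(-.16,-.12)); med(.095,.12,(-.17,-.14)); med(-.11,-.06,(-.17,-.14)); med(-.03,.04,(-.17,-.14)); 
s=pts[(abs(pts[:,1]-.005)<.04)&(abs(pts[:,2]-.045)<.006)&(pts[:,0]<-.168)]; print('bow',len(s),np.round(np.percentile(s[:,0],[5,50]),4))
E
python3 chk.py
```

```text
t 9.07 dryerpos [-0.1359  0.0782  0.0358] F [ 0.6 -0.3 -0.2] j [-0.11 -0.15  2.21  0.08  0.2  -1.67]
row [ 0.034 -0.002 -0.013 -0.001 -0.     0.001]
0.135 0.145 122 -0.1398
-0.145 -0.13 130 -0.1426
0.095 0.12 320 -0.1481
-0.11 -0.06 634 -0.1501
-0.03 0.04 763 -0.1492
bow 236 [-0.1769 -0.1754]
```

>>> carry_out:
  series:
    - [-0.008,0,0.01,0,0,0,-1]
    - [-0.016,0,0.02,0,0,0,-1]
    - [-0.016,0,0.02,0,0,0,-1]

```text
time_s: 9.5
eef_pos: [0.6202, -0.0064, 0.0349]
tool_rot: [0.427, 0.038, 0.903, -0.021]
ft_force: [-3.0, 1.0, 2.4]
width: 0.006
```

```bash
python3 chk.py
```

```text
t 9.5 dryerpos [-0.1341  0.0782  0.0349] F [-3.   1.   2.4] j [-0.11 -0.15  2.21  0.08  0.2  -1.67]
row [ 0.038 -0.002 -0.032 -0.001 -0.001  0.001]
0.135 0.145 123 -0.1397
-0.145 -0.13 115 -0.1427
0.095 0.12 325 -0.1482
-0.11 -0.06 656 -0.1501
-0.03 0.04 771 -0.1492
bow 226 [-0.1768 -0.1754]
```

Plate depth is unchanged under extra push and the contact force rose, so the drawer is at its stop. Before backing off, I'll check where the fingertips really end relative to the TCP, using the first depth picture.

```bash
python3 -c "
from h import *
for n in('scene','top'):
  m=camera_model(n);d=np.load(n+'.npz')['d'];v,u=np.mgrid[:400,:640]
  f,cx,cy=K(m);P=np.stack([(u-cx)/f*d,-(v-cy)/f*d,-d,np.ones_like(d)],-1)@np.linalg.inv(np.array(m['extrinsics'])).T
  P=P[d>0][:,:3];s=P[(np.hypot(P[:,0]-.13,P[:,1]-.534)<.09)&(P[:,2]>.1)&(P[:,2]<.35)]
  print(n,len(s),np.round(np.sort(s[:,2])[:12],3)); t=s[s[:,2]<np.sort(s[:,2])[10]+.02]; print(np.round(t[::max(1,len(t)//12)],3))
"
```

```text
scene 897 [0.204 0.204 0.205 0.205 0.206 0.207 0.207 0.208 0.208 0.209 0.209 0.21 ]
[[0.141 0.585 0.227]
 [0.147 0.577 0.228]
 [0.142 0.58  0.222]
 [0.139 0.575 0.22 ]
 [0.154 0.587 0.215]
 [0.151 0.583 0.213]
 [0.148 0.579 0.211]
 [0.146 0.575 0.209]
 [0.115 0.476 0.228]
 [0.117 0.479 0.223]
 [0.115 0.481 0.218]
 [0.113 0.477 0.216]
 [0.127 0.489 0.211]
 [0.127 0.486 0.208]]
top 423 [0.208 0.211 0.213 0.216 0.221 0.226 0.229 0.231 0.236 0.244 0.252 0.276]
[[0.152 0.583 0.236]
 [0.151 0.582 0.229]
 [0.15  0.581 0.221]
 [0.149 0.577 0.216]
 [0.148 0.576 0.208]
 [0.148 0.578 0.231]
 [0.147 0.576 0.226]
 [0.145 0.578 0.213]
 [0.145 0.575 0.211]
 [0.142 0.577 0.252]
 [0.141 0.576 0.244]]
```

>>> carry_out:
  series:
    - [0,0,-0.2,0,0,0,-1]
    - [0,0,-0.6,0,0,0,-1]
    - [0,0,-1,0,0,0,-1]
    - [0,0,-1,0,0,0,-1]

```text
time_s: 10.05
eef_pos: [0.544, 0.0005, 0.1026]
tool_rot: [0.43, 0.038, 0.902, -0.021]
ft_force: [-0.5, 0.8, 0.2]
width: 0.005
```

```bash
python3 -c "
from h import *
goto([-.20,.078,.24],rot(0))"
```

```text
t 10.05 dryerpos [-0.2106  0.0785  0.1026] F [-0.5  0.8  0.2] j [-0.12 -0.5   2.3   0.05  0.46 -1.64]
row [-1.136e+00 -1.200e-02 -7.810e-01 -1.000e-03  2.840e-01  1.000e-03]
```

The first depth picture puts the fingertips at about z=0.203 when the TCP read 0.180. So the fingers really end about 22 mm behind the reported TCP, which also explains the offset seen at the plate. I'll use that for the lever. Next, rise and un-lean.

>>> carry_out:
  series:
    - [-0.4,0,-0.4,0,0.05,0,-0.3]
    - [-0.8,0,-0.6,0,0.1,0,-0.3]
    - [-1,0,-0.7,0,0.2,0,-0.3]
    - [-1,0,-0.7,0,0.284,0,-0.3]
    - [-1,0,-0.7,0,0.284,0,-0.3]
    - [-1,0,-0.7,0,0.284,0,-0.3]
    - [-1,0,-0.7,0,0.284,0,-0.3]

```text
time_s: 10.92
eef_pos: [0.5546, -0.0, 0.2161]
tool_rot: [-0.007, 0.043, 0.999, -0.002]
ft_force: [-0.2, -0.8, 0.3]
width: 0.35
```

```bash
cat >> h.py <<'E'
PIV=np.array([-.021,.001])
def lev(q,z,l=.092):
    a=q-.87; pd=np.r_[PIV-l*np.array([np.cos(a),np.sin(a)]),z]
    # tool y along -tangent (tangent of growing q = (sin a,-cos a)); -tangent = rotate Y by a
    return pd, rot(0,-np.degrees(a))
E
python3 -c "
from h import *
print(rot(0,10).as_matrix()[:,1], 'want y for a=-.77', D.apply([np.sin(.77),np.cos(.77),0]), lev(.1,.3)[1].as_matrix()[:,1])
goto(*lev(.1,.30))"
```

```text
[0.25856165 0.96599476 0.        ] want y for a=-.77 [0.75588184 0.65470806 0.        ] [0.75588184 0.65470806 0.        ]
t 10.93 dryerpos [-0.2     0.0789  0.2161] F [-0.2 -0.8  0.3] j [-0.1   0.11  1.28 -0.    1.77 -1.58]
row [-1.118 -0.143 -0.854 -0.003 -0.004  0.245]
```

>>> carry_out:
  series:
    - [0,0,-0.5,0,0,0.05,-0.3]
    - [-0.4,-0.05,-0.85,0,0,0.1,-0.3]
    - [-0.8,-0.1,-0.85,0,0,0.2,-0.3]
    - [-1,-0.14,-0.85,0,0,0.245,-0.3]
    - [-1,-0.14,-0.85,0,0,0.245,-0.3]
    - [-1,-0.14,-0.85,0,0,0.245,-0.3]
    - [-1,-0.14,-0.85,0,0,0.245,-0.3]

```text
time_s: 11.8
eef_pos: [0.6516, -0.0219, 0.3042]
tool_rot: [-0.003, 0.415, 0.91, -0.004]
ft_force: [0.2, -0.3, -0.6]
width: 0.351
```

```bash
python3 -c "
from h import *
goto(*lev(.1,.30))
m=camera_model('wrist');p,d=camera('wrist');np.savez('w3.npz',p=p,d=d);cv2.imwrite('pics/w3.png',p[...,::-1])
o,pp,r=state(); print('tcp px',proj(m,pp),'tip px',proj(m,pp+r.apply([0,0,-.022])))
for n,(q,z,l) in {'knob':(.1,.222,.092),'stud':(1.58,.164,.125),'s1':(.62,.152,.125)}.items(): print(n,np.round(proj(m,O+D.apply(lev(q,z,l)[0])),0))
"
```

```text
t 11.8 dryerpos [-0.1015  0.0656  0.3042] F [ 0.2 -0.3 -0.6] j [-0.12  0.35  0.82 -0.01  1.98 -0.84]
row [-0.107  0.097  0.041 -0.003 -0.001  0.001]
tcp px (np.float64(317.23043504863176), np.float64(228.74154153433224)) tip px (np.float64(317.34581818672734), np.float64(241.17820612625374))
knob [327. 208.]
stud [227. 255.]
s1 [275. 178.]
```

View pics/w3.png

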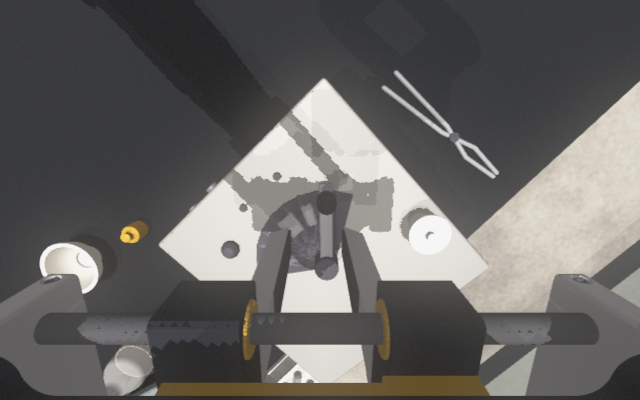

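The wrist view shows the knob top at (326,203), the hub at (326,268), the stud at (230,249), and screw heads at (277,177) and (243,208). I'll refine the pivot and stud from these.

```bash
python3 -c "
from h import *
m=camera_model('wrist');d=np.load('w3.npz')['d']
for n,(u,v,z) in {'knob':(326,203,.222),'stud':(230,249,.16),'s1':(277,177,.152),'s2':(243,208,.152),'hub':(326,267,.18),'lid':(430,235,.196)}.items():
  w=D.inv().apply(onz(m,u,v,z)-O); e=D.inv().apply(deproj(m,u,v,d[v,u])-O); print(n,np.round(w,4),'depth',np.round(e,4))
"
```

```text
knob [-0.0921  0.068   0.222 ] depth [-0.0922  0.0681  0.2228]
stud [-0.118 -0.074  0.16 ] depth [-0.1184 -0.072   0.1635]
s1 [-0.1409  0.0345  0.152 ] depth [-0.1585  0.1222  0.5082]
s2 [-0.143  -0.0246  0.152 ] depth [-0.1431 -0.0242  0.1531]
hub [-0.0233  0.004   0.18  ] depth [-0.0236  0.0043  0.1807]
lid [0.0217 0.1212 0.196 ] depth [0.0213 0.1212 0.1966]
```

```bash
sed -i 's/^PIV=.*/PIV=np.array([-.022,.004])/' h.py; python3 -c "
from h import *
goto(*lev(.125,.25))
goto(*lev(.125,.17))"
```

```text
t 11.85 dryerpos [-0.1015  0.0656  0.3045] F [-0.8  0.3 -0.7] j [-0.12  0.35  0.82 -0.01  1.98 -0.84]
row [-0.081  0.093  0.543 -0.003 -0.001 -0.007]
t 11.85 dryerpos [-0.1015  0.0656  0.3045] F [-0.8  0.3 -0.7] j [-0.12  0.35  0.82 -0.01  1.98 -0.84]
row [-8.300e-02  1.000e-01  1.343e+00 -3.000e-03 -1.000e-03 -7.000e-03]
```

>>> carry_out:
  series:
    - [-0.08,0.1,0.1,0,0,-0.007,0]
    - [-0.08,0.1,0.3,0,0,-0.007,0]
    - [-0.08,0.1,0.54,0,0,-0.007,0]
    - [-0.08,0.1,0.54,0,0,-0.007,0]

```text
time_s: 12.35
eef_pos: [0.6634, -0.0215, 0.2463]
tool_rot: [-0.006, 0.405, 0.914, -0.005]
ft_force: [0.8, 0.5, -0.5]
width: 0.496
```

```bash
python3 -c "
from h import *
goto(*lev(.125,.17))
m=camera_model('wrist');p,d=camera('wrist');np.savez('w4.npz',p=p,d=d);cv2.imwrite('pics/w4.png',p[...,::-1])
# knob: dark points with depth z in .19..0.23
v,u=np.mgrid[:400,:640];f,cx,cy=K(m)
P=np.stack([(u-cx)/f*d,-(v-cy)/f*d,-d,np.ones_like(d)],-1)@np.linalg.inv(np.array(m['extrinsics'])).T
Q=D.inv().apply(P[...,:3].reshape(-1,3)-O);s=Q[(abs(Q[:,2]-.2225)<.004)&(np.hypot(Q[:,0]+.09,Q[:,1]-.068)<.022)]
print('knob top',len(s),np.round(s.mean(0),4),np.round(s.min(0),4),np.round(s.max(0),4))
"
```

```text
t 12.35 dryerpos [-0.0898  0.067   0.2463] F [ 0.8  0.5 -0.5] j [-0.11  0.36  0.91 -0.01  1.88 -0.85]
row [-0.012  0.007  0.763 -0.004 -0.003 -0.   ]
knob top 340 [-0.0896  0.0659  0.2212] [-0.0977  0.0566  0.2185] [-0.0802  0.0746  0.2237]
```

>>> carry_out:
  series:
    - [0,0,0.2,0,0,0,0]
    - [0,0,0.4,0,0,0,0]
    - [0,0,0.6,0,0,0,0]
    - [0,0,0.76,0,0,0,0]
    - [0,0,0.76,0,0,0,-0.4]
    - [0,0,0.76,0,0,0,-0.4]
    - [0,0,0.76,0,0,0,-0.4]

```text
time_s: 13.28
eef_pos: [0.6641, -0.0221, 0.1755]
tool_rot: [-0.002, 0.405, 0.914, -0.003]
ft_force: [0.1, 0.6, -0.0]
width: 0.304
```

```bash
python3 -c "
from h import *
goto(*lev(.125,.17))
o,p,r=state()
for q in np.arange(.2,1.0,.07):
  pd,r1=lev(q,.170); print(round(q,2),np.round(np.r_[r.inv().apply(O+D.apply(pd)-p)*10,(r.inv()*r1).as_rotvec()/np.pi],3).tolist())"
```

```text
t 13.28 dryerpos [-0.089   0.0664  0.1755] F [ 0.1  0.6 -0. ] j [-0.12  0.35  1.07 -0.01  1.73 -0.85]
row [ 0.004 -0.004  0.055 -0.003 -0.001 -0.001]
0.2 [0.001, -0.073, 0.056, -0.003, -0.001, -0.025]
0.27 [-0.006, -0.137, 0.056, -0.003, -0.001, -0.047]
0.34 [-0.018, -0.2, 0.057, -0.002, -0.001, -0.069]
0.41 [-0.034, -0.263, 0.057, -0.002, -0.001, -0.091]
0.48 [-0.054, -0.324, 0.058, -0.002, -0.001, -0.114]
0.55 [-0.079, -0.383, 0.058, -0.002, -0.001, -0.136]
0.62 [-0.108, -0.441, 0.059, -0.002, -0.001, -0.158]
0.69 [-0.14, -0.496, 0.059, -0.002, -0.001, -0.181]
0.76 [-0.177, -0.549, 0.059, -0.002, -0.001, -0.203]
0.83 [-0.217, -0.6, 0.06, -0.002, -0.001, -0.225]
0.9 [-0.261, -0.647, 0.06, -0.002, -0.002, -0.247]
0.97 [-0.307, -0.692, 0.06, -0.002, -0.002, -0.27]
```

>>> carry_out:
  series:
    - [0,-0.073,0.02,0,0,-0.025,-0.4]
    - [-0.006,-0.137,0.02,0,0,-0.047,-0.4]
    - [-0.018,-0.2,0.02,0,0,-0.07,-0.4]
    - [-0.034,-0.263,0.02,0,0,-0.09,-0.4]
    - [-0.054,-0.324,0.02,0,0,-0.114,-0.4]
    - [-0.08,-0.383,0.02,0,0,-0.136,-0.4]
    - [-0.108,-0.44,0.02,0,0,-0.158,-0.4]
    - [-0.14,-0.496,0.02,0,0,-0.18,-0.4]
    - [-0.177,-0.55,0.02,0,0,-0.2,-0.4]
    - [-0.217,-0.6,0.02,0,0,-0.225,-0.4]
    - [-0.26,-0.647,0.02,0,0,-0.247,-0.4]
    - [-0.307,-0.692,0.02,0,0,-0.27,-0.4]

```text
time_s: 14.78
eef_pos: [0.6332, -0.0903, 0.1735]
tool_rot: [-0.004, -0.009, 1.0, -0.001]
ft_force: [-0.3, 1.9, -0.7]
width: 0.304
```

```bash
cat > lv.py <<'E'
from h import *
m=camera_model('wrist');p,d=camera('wrist');o,pp,r=state()
v,u=np.mgrid[:400,:640];f,cx,cy=K(m)
P=np.stack([(u-cx)/f*d,-(v-cy)/f*d,-d,np.ones_like(d)],-1)@np.linalg.inv(np.array(m['extrinsics'])).T
t=r.inv().apply(P[...,:3].reshape(-1,3)-pp); Q=D.inv().apply(P[...,:3].reshape(-1,3)-O)
k=(abs(Q[:,2]-.2215)<.0035)&(p.reshape(-1,3).max(1)<70)&(np.hypot(*(Q[:,:2]-PIV).T)>.075)&(np.hypot(*(Q[:,:2]-PIV).T)<.107)&(d.ravel()>0)
s=Q[k];c=(s.min(0)+s.max(0))/2; md=np.median(s,0)-np.r_[PIV,0]
print('knob n',k.sum(),'mid',np.round(c,4),'med',np.round(np.median(s,0),4),'q',round(.87+np.arctan2(-md[1],-md[0]),3))
cv2.imwrite('pics/lv.png',p[...,::-1])
E
python3 lv.py; python3 -c "
from h import *
goto(*lev(.97,.174))
o,p,r=state()
for q in np.arange(1.04,1.65,.06):
  pd,r1=lev(q,.174); print(round(q,2),np.round(np.r_[r.inv().apply(O+D.apply(pd)-p)*10,(r.inv()*r1).as_rotvec()/np.pi],3).tolist())"
```

```text
knob n 748 mid [-0.1153 -0.0049  0.2214] med [-0.1152 -0.0006  0.2213] q 0.92
t 14.82 dryerpos [-0.1139 -0.0055  0.1734] F [ 0.3 -0.7 -0.4] j [-0.23  0.3   1.14 -0.01  1.71 -1.82]
row [-0.004  0.003 -0.006 -0.001 -0.003  0.001]
1.04 [-0.006, -0.062, -0.006, -0.001, -0.003, -0.021]
1.1 [-0.011, -0.117, -0.005, -0.001, -0.003, -0.04]
1.16 [-0.019, -0.171, -0.005, -0.001, -0.003, -0.059]
1.22 [-0.031, -0.225, -0.005, -0.001, -0.003, -0.078]
1.28 [-0.046, -0.278, -0.005, -0.001, -0.003, -0.097]
1.34 [-0.064, -0.33, -0.005, -0.001, -0.003, -0.116]
1.4 [-0.086, -0.381, -0.005, -0.001, -0.003, -0.135]
1.46 [-0.11, -0.431, -0.005, -0.0, -0.003, -0.155]
1.52 [-0.137, -0.479, -0.005, -0.0, -0.003, -0.174]
1.58 [-0.167, -0.525, -0.005, -0.0, -0.003, -0.193]
1.64 [-0.2, -0.57, -0.005, -0.0, -0.003, -0.212]
```

The knob follows in the cage, lagging by about 0.05 rad as the play allows.

>>> carry_out:
  series:
    - [-0.006,-0.062,0,0,0,-0.021,-0.4]
    - [-0.011,-0.117,0,0,0,-0.04,-0.4]
    - [-0.02,-0.17,0,0,0,-0.059,-0.4]
    - [-0.03,-0.225,0,0,0,-0.078,-0.4]
    - [-0.046,-0.278,0,0,0,-0.097,-0.4]
    - [-0.064,-0.33,0,0,0,-0.116,-0.4]
    - [-0.086,-0.38,0,0,0,-0.135,-0.4]
    - [-0.11,-0.43,0,0,0,-0.155,-0.4]
    - [-0.137,-0.48,0,0,0,-0.174,-0.4]
    - [-0.152,-0.5,0,0,0,-0.184,-0.4]
    - [-0.167,-0.525,0,0,0,-0.193,-0.4]
    - [-0.167,-0.525,0,0,0,-0.193,-0.4]

```text
time_s: 16.32
eef_pos: [0.6504, -0.1437, 0.1727]
tool_rot: [-0.005, -0.305, 0.952, -0.001]
ft_force: [-0.4, 0.2, 1.0]
width: 0.304
```

```bash
python3 lv.py; python3 -c "
from h import *
goto(*lev(1.61,.174))"
```

```text
knob n 766 mid [-0.0935 -0.057   0.2215] med [-0.0927 -0.0579  0.2212] q 1.589
t 16.38 dryerpos [-0.0922 -0.0558  0.1727] F [-0.5 -0.5 -0.4] j [-0.3   0.36  1.06 -0.01  1.73 -2.49]
row [-0.003 -0.032 -0.013  0.001 -0.003 -0.011]
```

View pics/lv.png

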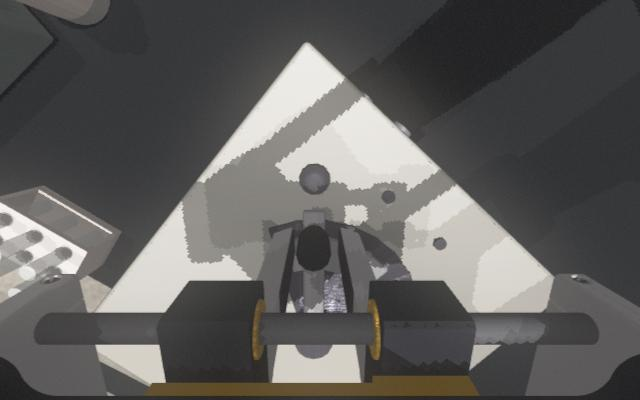

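The lever arm points straight at the stud: knob (314,247) and stud (314,179). The knob is centred between the fingers with no side force, so the pawl has pulled in. I'll open and lift off, then check.

>>> carry_out:
  series:
    - [0,0,0,0,0,0,0]
    - [0,0,0,0,0,0,0]
    - [0,0,0,0,0,0,0]
    - [0,0,-0.2,0,0,0,0]
    - [0,0,-0.6,0,0,0,0]
    - [0,0,-1,0,0,0,0]
    - [0,0,-1,0,0,0,0]

```text
time_s: 17.25
eef_pos: [0.6526, -0.1435, 0.2778]
tool_rot: [-0.001, -0.305, 0.952, -0.003]
ft_force: [0.2, 0.2, 0.3]
width: 0.497
```

```bash
python3 lv.py; python3 -c "
from h import *
m=camera_model('wrist');a=cv2.imread('pics/lv.png')
print(get_obs()['ft_force'].round(1),get_obs()['eef_pos'].round(3))
cv2.imwrite('pics/w5.png',a)
# scene change check
for n in('scene','top'):
  p,d=camera(n);np.savez(n+'_end.npz',p=p,d=d)
p=np.load('scene_end.npz')['p'][:,:,::-1];cv2.imwrite('pics/fin.png',np.hstack([cv2.resize(p[160:400,200:480],(420,360)),cv2.resize(a[100:340,180:460],(380,360))]))"
```

```text
knob n 246 mid [-0.0915 -0.057   0.2211] med [-0.0919 -0.0572  0.2214] q 1.589
[ 0.7  0.9 -0.5] [ 0.652 -0.143  0.275]
```

View pics/fin.png

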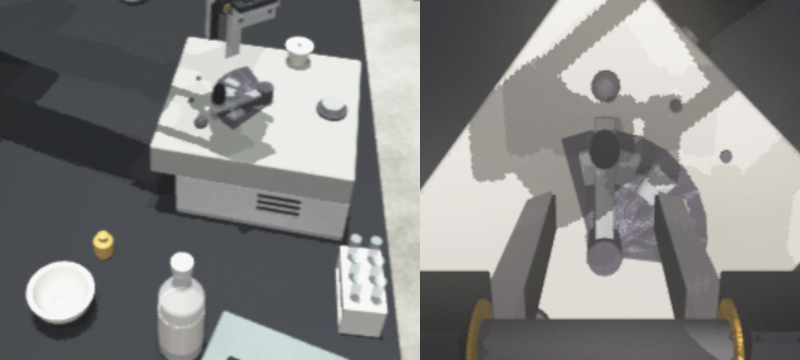

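The lever arm points at the stud with the pawl seated (q = 1.589, the same before and after release), the gripper is clear of everything, and the scene around looks undisturbed. No drawer edge shows beyond the hood, so I'm handing in.

```bash
python3 -c "
from rig import bot; print(bot.hand_in())"
```

```text
the job is handed in; nothing more can be done
None
```

The drawer is pushed fully shut and the vent lever sits in the notch marked by the domed stud. I handed the job in at about 17 s; no verdict was reported.

**What I did:** I pushed the drawer on its front plate beside the bow handle, with the fingers closed and the tool leaned forward 35° to 51°. I then moved the lever by its knob, held loosely between the open fingers, and lifted clear.

**Last checks:**
- **Drawer:** it snapped past the catch. Wrist depth then put the plate 8 mm in front of the box, as it should be when shut, and 2 mm more push raised the force without moving it. I did not measure it again at the end; the last picture only shows nothing sticking out past the hood.
- **Lever:** it read 1.589 rad both before and after I let go (the notch is at 1.58), and the arm lines up with the stud in the picture.
- **Other things:** those I could see in the last picture (lidded crucible, bottle, weight, mortar) stand as before. I did not check the beaker and tongs at the end.
- **Crucibles:** inside the shut drawer they could not be seen. The push was slow, about 40 mm/s.

**What disagreed:**
- The fingers end about 22 mm short of the reported TCP, seen both in depth pictures and at the plate. I allowed for that at the lever.
- Joint 2 reached its limit at the first lean, so I started the push with less lean.

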